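# Load the clamp block so it holds the part-present pin in

### The job

Take the longer of the two aluminium blocks out of its cradle, stand it upright and let go of it on the bare bench, then take it again by its two broad sides. With it gently push the sprung sensing pin of the checking nest home, without ramming the switch, and lower the block behind the low end stop, so that it stays flat on the nest's bed between stop and switch, between the guide rails, holding the pin in by itself. Leave the shorter block where it is, in its cradle.

Things in the scene. Friction and masses are not known exactly. Their poses are not given: they have to be found in the camera images.
- long_block_mid (a point): Centre of the longer clamp block: plain loose aluminium cuboid 64 mm long (its x), 32 mm wide (its y), 50 mm high (its z, up), 0.2 to 0.35 kg; both ends and both sides are alike. It starts upright in one of two identical cradles (either one), its length along the cradle's, its ends projecting 2 mm beyond it; bench free beside the ends.
- short_block_mid (a point): Centre of the shorter block, in the other cradle: same look, 46 mm long, 32 mm wide, 50 mm high, too short to reach the pin. To be left alone.
- cradle_a: Cradle of the long block, dark steel, fixed. Origin: underside centre on the bench; x along the block's length. Floor 60 mm (x) by 76 mm (y), 10 mm thick; a 6 mm wall along each broad side of the block, 1.5 mm off it, tops 63 mm above the bench, 3 mm above the block: here the block can be taken only by its two ends.
- cradle_b: Cradle of the short block, same as the other.
- nest: Checking nest, fixed. Origin: underside centre on the bench, below the middle of the block's place; x along the bed towards the switch (the way the pin is pushed in), z up. Dark base plate 8 mm thick, x -71 to +83, y +-42 mm. Two guide rails on it: x -25 to +25 mm, y 20 to 29 mm either side, tops 20 mm above the bench.
- nest_place (a point): Nominal centre of the bed surface: 12 mm above the bench on the nest's centre line, axes as the nest's. The bed belongs to a carriage between the rails that also carries end stop and switch; it is bolted at an unmeasured place -14 to +14 mm along x from nominal and will not budge, so stop and switch must be felt or seen.
- nest_middle (a point): Point 18 mm above nest_place, same axes. Nominal x from here, all shifting with the carriage: low end stop from -48 to -34 mm, 38 mm wide, top 12 mm above the bed; rubber buffer, face at +34 mm; behind it the black switch housing, 40 mm wide, to +64 mm, top 50 mm above the bed. Stop and buffer face are always 68 mm apart, 4 mm more than the long block.
- pin (a joint): Sensing pin, 9 mm thick, round tip, on the centre line 30 mm above the bed; stands 10 mm out of the buffer's face. 0 = fully out, 0.010 m = tip flush with it. Its spring takes 1.5 N to start and 4 N to be flush; it comes out again unless held. Behind the stop the block holds it in by 6 to 10 mm.
- buffer (a joint): Stiff rubber buffer, 36 mm wide, 44 mm high, on the switch housing, round the pin; it is felt as a steep rise of force once the pin is flush. 0 = free; it gives 1 mm per 8 N. Squeezed by over 3.5 mm (28 N, plus 5 N of the pin) the switch is rammed.
Mind the look-alikes: they are no part of the job. Leave any orange or purple look-alike of the part that bears long_block_mid alone.

How it is judged:
By the outcome, as a careful person would: the job done as asked, in the order asked, and still so for the second after the job is handed in, with the robot touching nothing.
It also fails if it takes over 54 s, if anything falls off the work surface, if the arm or the gripper's body presses on something with over 40 N, if the wrist force passes 120 N, or if a joint passes its speed limit or range.

### The arm

A 6-joint arm with a two-finger parallel gripper is mounted at the origin on a cart in front of the work surface, level with it; the furniture and walls round the work are solid. World frame = base frame: x ahead of the robot, y to its left, z up, the work surface at z = 0. Lengths are in m, angles in rad, forces in N, time in s.
With the tool pointing down it reaches from about 0.35 to 0.775 m from the base axis. Payload 5.5 kg.
Tool frame: the origin (TCP) lies at the very end of the fingers, on their centre line; the grasp point (between the pads) lies 19 mm behind it (env.grip_depth is the distance from the TCP to the grasp point, in m); z points along the fingers, y is the direction in which the jaws open and shut (so a half turn about z gives the same grasp; the last joint's range is limited). The gripper opens to 85 mm and grips with 20 to 120 N. Pads are 22 mm wide; open, the fingers measure 114 mm over their backs; the gripper's body (76 mm by 85 mm) begins 54 mm behind the grasp point. The pads swing forward as they close: fully open they stand 13 mm farther back than shut.
Start: joints at [-1.423, 0.313, 0.046, 1.304, 0, 1.431], TCP at [0.163, -0.551, 0.231] pointing down, gripper open.
Joint ranges: [-2.76, 2.76], [-0.86, 1.69], [-1.03, 1.26], [-2.2, 2.34], [-1.47, 1.5], [-3.14, 3.14]. Speed limits (rad/s): [2.57, 2.57, 3.14, 3.14, 3.14, 3.14].

### API

Orientations are given as a unit quaternion [w, x, y, z].
In Python, from workcell import env gives the robot as it stands.
- The arm moves only by the tool step_arm, never from a script. Its argument "series" is a list of rows, each a list of 3 entries, a list of its own where there are three numbers: the shift along the world's x, y, z in cm, then the turn about the world's z in rad, then the closure in counts, from 0 (fully open) to 255 (shut). A call has 1 to 5 rows; each row is the pose to reach, as a shift and turn from the pose measured when the call began; what a row does not reach only later rows make up. A row lasts 1/8 s, in which the tool goes at most 62.5 mm and 10.7 degrees, less where a joint would pass 70% of its speed; a pose out of reach is approached as far as the arm can. A call with a gripper value outside its range is refused whole. The fingers move at their own pace and stop on an object; "newtons" is the grip in N (left out, the last holds). Time passes only in rows, so rows that repeat a pose let the fingers close. It gives the time, the measured TCP pose, the force and the opening at its end, in the units of the state.
- env.get_state(): the state, without advancing time (a new reading comes with each control period).
- env.read_camera(name): name is "scene" or "top" or "wrist"; returns a dict with "frame" (420x560x3 uint8, red, green, blue), "vertical_fov" (degrees; the focal length in pixels is half the picture's height over the tangent of half this angle, whatever the lens; pixels are square), "cx", "cy" (the principal point, pixels), "camera_from_world" (4x4, takes a point from world to camera coordinates). Camera axes: x right, y down, z forward; pixel columns grow to the right and rows downward; lengths in m; the calibration is good to about 2 mm. A picture is of the moment at which its call begins. There is no depth.
- env.hand_in(): hands the job in, once; it reports no verdict.
The state is a dict: "clock": time; "joint_pos": joint angles; "qvel": joint speeds; "tau": joint torques, N m; "tcp_pos": TCP position; "orientation": TCP orientation; "wrist_force": force on the tool from outside, world axes, zero at the start; "ft_torque": the same for the moment, N m; "finger_gap": finger opening in m.
Only numpy, scipy, OpenCV 4.12 (cv2) and the standard library are available. Lean on these libraries where they do the work, as an engineer would, in place of code of your own. Each camera call takes 0.05 s, during which the arm holds its last target.

## Working session

There is one attempt and no reset: what is moved stays moved. The work goes in short steps, Python scripts to look and compute and a tool call to move; the robot and the scene stay as the last step left them, time stands still between calls to the robot, and variables do not carry over. Pictures are saved under pics/ and viewed, and the job is handed in when it is done.

Besides the shell and the picture viewer there is one more tool, called after "Emit:" as a command line: name --argument value ..., lists and objects as JSON in quotes. step_arm: Moves the arm, as the interface text tells. Its arguments: {"type":"object","properties":{"series":{"type":"array"},"newtons":{"type":"number"}},"required":["series"]}

```bash
ls; mkdir -p pics
cat > h.py <<'E'
from workcell import env
import numpy as np, cv2, pickle
def snap(name,fn):
    d=env.read_camera(name); cv2.imwrite('pics/'+fn+'.png',d['frame'][:,:,::-1]); pickle.dump(d,open('pics/'+fn+'.pkl','wb')); return d
def ld(fn): return pickle.load(open('pics/'+fn+'.pkl','rb'))
def K(d):
    h,w=d['frame'].shape[:2]; f=h/2/np.tan(np.radians(d['vertical_fov'])/2); return f,d['cx'],d['cy']
def proj(d,P):
    P=np.atleast_2d(P); T=np.array(d['camera_from_world']); c=P@T[:3,:3].T+T[:3,3]; f,cx,cy=K(d)
    return np.c_[f*c[:,0]/c[:,2]+cx, f*c[:,1]/c[:,2]+cy]
def ray(d,uv,z):
    f,cx,cy=K(d); T=np.array(d['camera_from_world']); R=T[:3,:3]; C=-R.T@T[:3,3]
    uv=np.atleast_2d(uv).astype(float); v=np.c_[(uv[:,0]-cx)/f,(uv[:,1]-cy)/f,np.ones(len(uv))]@R
    return C+v*((z-C[2])/v[:,2])[:,None]
E
python3 - <<'E'
from h import *
for n in ['scene','top','wrist']:
    d=snap(n,n+'0'); print(n,d['vertical_fov'],d['cx'],d['cy']); print(np.round(d['camera_from_world'],3))
print(env.get_state())
E
```

```text
pics
scene 43.79915512409647 274.1838000087435 204.12162648955896
[[-0.829 -0.56  -0.007  0.377]
 [-0.289  0.438 -0.851  0.271]
 [ 0.48  -0.703 -0.525  0.789]
 [ 0.     0.     0.     1.   ]]
top 56.80629649840214 280.6231454047018 207.40781749761211
[[ 0.    -1.     0.012 -0.161]
 [-0.998 -0.001 -0.056  0.539]
 [ 0.056 -0.011 -0.998  0.883]
 [ 0.     0.     0.     1.   ]]
wrist 70.38418297658642 276.51431766002406 207.45428782985147
[[ 0.283 -0.959 -0.001 -0.574]
 [-0.912 -0.27   0.31  -0.041]
 [-0.298 -0.087 -0.951  0.381]
 [ 0.     0.     0.     1.   ]]
{'clock': 0.15, 'joint_pos': array([-1.42260103e+00,  3.13809938e-01,  4.52441630e-02,  1.30361438e+00,
        3.06311017e-05,  1.43118906e+00]), 'qvel': array([ 2.36459219e-04, -2.27545721e-03,  4.26449647e-03, -8.66007978e-05,
       -3.97301579e-04,  1.42903660e-03]), 'tau': array([ 1.63705565e-03, -4.81067419e+01,  2.98815268e+01,  1.39084124e-02,
       -1.99721585e-04, -3.04121059e-06]), 'tcp_pos': array([ 0.16314957, -0.55096662,  0.23062567]), 'orientation': array([-6.91972358e-04,  9.89663829e-01,  1.43405111e-01,  1.23443319e-05]), 'wrist_force': array([ 0.18122265, -0.15114134, -0.10510601]), 'ft_torque': array([-0.01005473,  0.0289477 , -0.04183054]), 'finger_gap': 0.085238210010052}
```

View pics/top0.png

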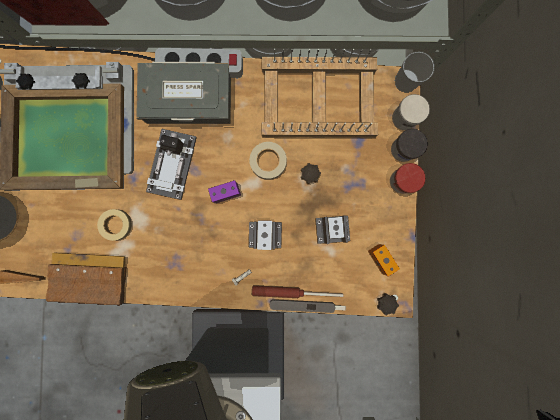

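View pics/scene0.png

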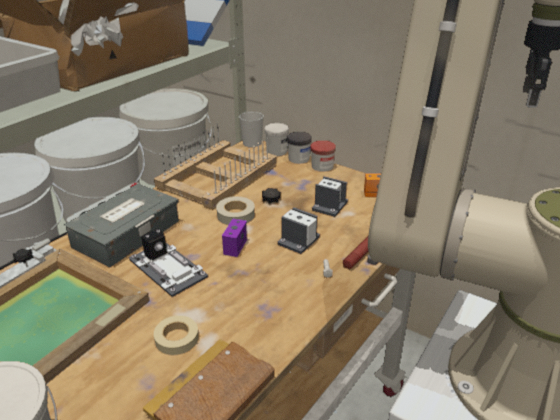

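View pics/wrist0.png

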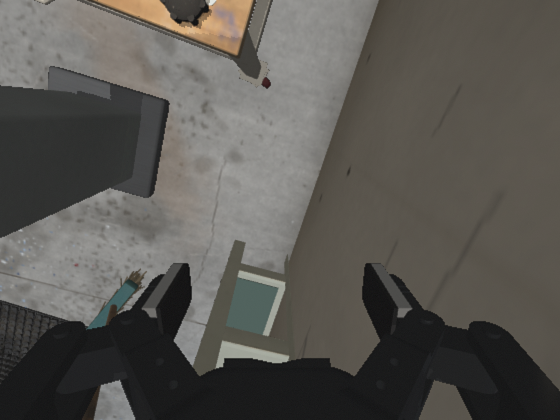

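Run:
```python
from h import *
d=ld('top0');I=d['frame'][:,:,::-1]
a=cv2.resize(I[205:260,235:360],None,fx=6,fy=6,interpolation=cv2.INTER_CUBIC)
b=cv2.resize(I[125:205,135:205],None,fx=7,fy=7,interpolation=cv2.INTER_CUBIC)
cv2.imwrite('pics/ca.png',a);cv2.imwrite('pics/cb.png',b)
print(ray(d,[[265,235],[333,229],[170,165]],0.06))
```

```text
[[ 0.4762653  -0.12577307  0.06      ]
 [ 0.48945291 -0.27525509  0.06      ]
 [ 0.63052729  0.08444457  0.06      ]]
```

View pics/ca.png

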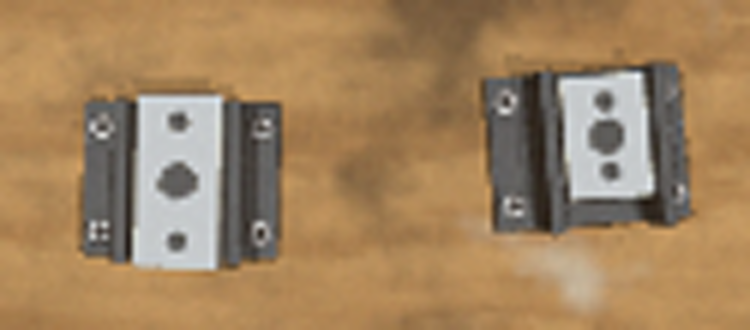

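View pics/cb.png

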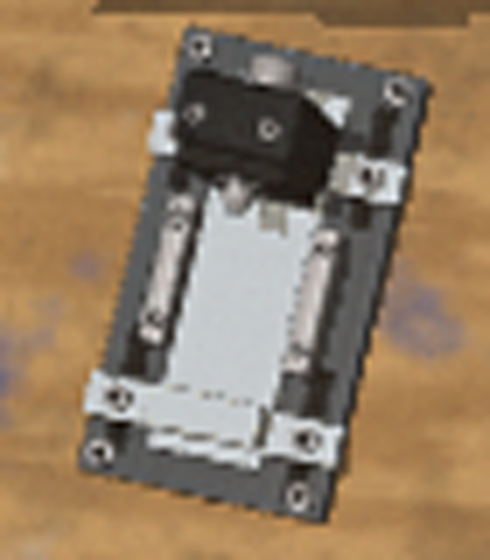

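Run:
```python
from h import *
d=ld('top0')
B=np.array([(137,95),(220,97),(218,268),(132,268)])/6+[234.6,204.6]
p=ray(d,B,0.06);print('block',p.round(4),p.mean(0)); v=p[0]+p[1]-p[2]-p[3];print(np.linalg.norm(v)/2,np.arctan2(v[1],v[0]))
N=np.array([(190,27),(428,80),(325,520),(80,465)])/7+[134.6,124.6]
p=ray(d,N,0.008);print('nest',p.round(4),p.mean(0)); v=p[0]+p[1]-p[2]-p[3];print(np.linalg.norm(v)/2,np.arctan2(v[1],v[0]));v=p[0]-p[1]+p[3]-p[2];print(np.linalg.norm(v)/2,np.arctan2(v[1],v[0])-np.pi/2)
s=env.get_state();print(s['tcp_pos'],s['orientation'])
from scipy.spatial.transform import Rotation as R
q=s['orientation'];M=R.from_quat(q[[1,2,3,0]]).as_matrix();print(M.round(3))
```

```text
block [[ 0.5082 -0.1091  0.06  ]
 [ 0.5075 -0.1395  0.06  ]
 [ 0.4451 -0.1388  0.06  ]
 [ 0.4451 -0.1075  0.06  ]] [ 0.47647621 -0.12371237  0.06      ]
0.06273279293790639 -0.01766188507634744
nest [[0.7259 0.1195 0.008 ]
 [0.7081 0.0394 0.008 ]
 [0.5595 0.0718 0.008 ]
 [0.5778 0.1535 0.008 ]] [0.64283511 0.09605254 0.008     ]
0.15195891086014052 -0.22000311479723347
0.0829082983678576 -0.21942275069616057
[ 0.16314957 -0.55096662  0.23062567] [-6.91972358e-04  9.89663829e-01  1.43405111e-01  1.23443319e-05]
[[ 0.959  0.284 -0.   ]
 [ 0.284 -0.959  0.001]
 [ 0.    -0.001 -1.   ]]
```

Candidates in top view: the aluminium block at (265,235) projects beyond both ends of its cradle, so it is the long one. The block at (334,228) is recessed in its cradle, so it is the short one. The purple (225,190) and orange (385,260) blocks are look-alikes to ignore. The enlarged crop confirms this. I'm moving above the long block.

Emit:
step_arm --series '[[[15,21,0],0.7,0],[[15,21,0],0.7,0],[[22,30,-1],0.9,0],[[31.3,42.7,-2],1.265,0],[[31.3,42.7,-2],1.265,0]]' --newtons 80

```text
clock: 0.78
tcp_pos: [0.3478, -0.2972, 0.2217]
orientation: [-0.0, 0.816, 0.577, -0.0]
wrist_force: [-0.8, -0.2, 1.0]
finger_gap: 0.0855
```

```bash
cat > st.py <<'E'
from h import *
from scipy.spatial.transform import Rotation as R
def st():
    s=env.get_state();q=s['orientation'];M=R.from_quat(q[[1,2,3,0]]).as_matrix()
    print('t',round(s['clock'],2),'tcp',s['tcp_pos'].round(4),'xyaw',round(np.arctan2(M[1,0],M[0,0]),4),'zaxis',M[:,2].round(3),'F',s['wrist_force'].round(2),'M',s['ft_torque'].round(2),'gap',round(s['finger_gap'],4),'j',s['joint_pos'].round(2))
    return s
if __name__=='__main__': st()
E
python3 st.py
```

```text
t 0.78 tcp [ 0.3478 -0.2972  0.2217] xyaw 1.231 zaxis [-0.001  0.    -1.   ] F [-0.82 -0.2   1.01] M [-0.03 -0.05 -0.03] gap 0.0855 j [-0.88  0.09 -0.26  1.22 -0.    1.03]
```

Emit:
step_arm --series '[[[12.8,17.3,-2],0.322,0],[[12.8,17.3,-2],0.322,0],[[12.8,17.3,-2],0.322,0],[[12.8,17.3,-2],0.322,0],[[12.8,17.3,-2],0.322,0]]'

```text
clock: 1.4
tcp_pos: [0.4764, -0.1223, 0.2011]
orientation: [-0.001, 0.712, 0.702, -0.0]
wrist_force: [-1.4, -0.3, 0.4]
finger_gap: 0.0852
```

Run:
```python
from st import *
st(); d=snap('wrist','w1'); st(); print(np.array(d['camera_from_world']).round(3)); print(proj(d,[[.476,-.124,.06],[.637,.0974,.012]]))
```

```text
t 1.4 tcp [ 0.4764 -0.1223  0.2011] xyaw 1.5571 zaxis [-0.002  0.001 -1.   ] F [-1.42 -0.29  0.35] M [-0.03  0.    0.01] gap 0.0852 j [-0.41  0.17 -0.22  1.19 -0.    1.17]
t 1.45 tcp [ 0.4758 -0.1234  0.2013] xyaw 1.5554 zaxis [-0.002  0.    -1.   ] F [0.03 0.57 0.86] M [ 0.02 -0.01  0.03] gap 0.0854 j [-0.42  0.17 -0.22  1.19 -0.    1.17]
[[ 1.    -0.014 -0.002 -0.477]
 [-0.013 -0.951  0.309 -0.141]
 [-0.007 -0.309 -0.951  0.318]
 [ 0.     0.     0.     1.   ]]
[[277.38214387 196.48803629]
 [450.37325912 -53.41607937]]
```

View pics/w1.png

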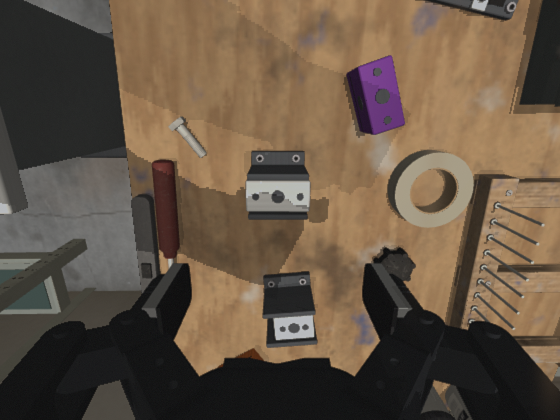

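Run:
```python
from h import *
d=ld('w1');I=d['frame'][:,:,::-1]
cv2.imwrite('pics/cc.png',cv2.resize(I[140:230,230:330],None,fx=6,fy=6,interpolation=cv2.INTER_CUBIC))
```

```text
(no output)
```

View pics/cc.png

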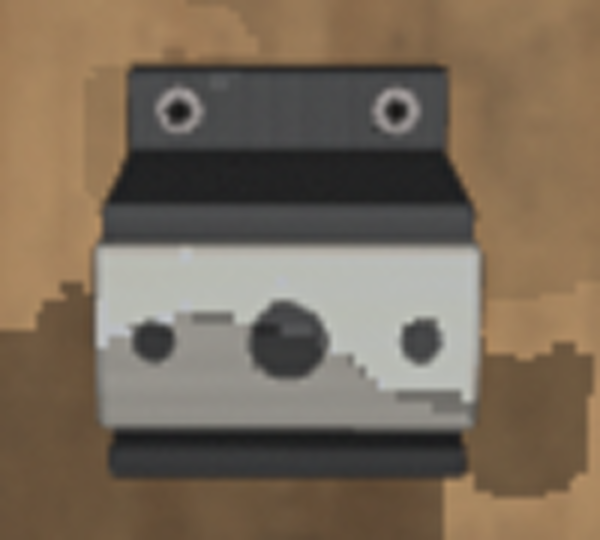

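Run:
```python
from h import *
d=ld('w1')
for nm,pts in dict(cor=[(97,246),(480,246),(475,430),(102,430)],holes=[(154,342),(421,342)]).items():
    p=ray(d,np.array(pts)/6+[229.6,139.6],0.06);print(nm,p.round(4),p.mean(0).round(4))
    v=p[1]-p[0]; print(np.linalg.norm(v),np.arctan2(v[1],v[0]))
```

```text
cor [[ 0.4453 -0.1075  0.06  ]
 [ 0.5077 -0.1083  0.06  ]
 [ 0.5075 -0.1399  0.06  ]
 [ 0.4447 -0.1391  0.06  ]] [ 0.4763 -0.1237  0.06  ]
0.06236836905595545 -0.013606131795026722
holes [[ 0.454  -0.1238  0.06  ]
 [ 0.4982 -0.1244  0.06  ]] [ 0.4761 -0.1241  0.06  ]
0.044229848309586275 -0.013467067840041862
```

Emit:
step_arm --series '[[[0,0,-6],0,0],[[0,0,-11],0,0],[[0,0,-15],0,0],[[0,0,-17.8],0,0],[[0,0,-18.3],0,0]]'

```text
clock: 2.08
tcp_pos: [0.4736, -0.1238, 0.0167]
orientation: [-0.003, 0.713, 0.701, -0.002]
wrist_force: [-0.7, 0.9, 0.4]
finger_gap: 0.0853
```

```bash
python3 st.py
```

```text
t 2.08 tcp [ 0.4736 -0.1238  0.0167] xyaw 1.5533 zaxis [-0.006  0.002 -1.   ] F [-0.71  0.89  0.39] M [0.01 0.04 0.01] gap 0.0853 j [-0.42  0.33 -0.5   0.74 -0.    1.17]
```

Emit:
step_arm --series '[[[0.2,0,0.1],0.003,0],[[0.2,0,0.1],0.003,40],[[0.2,0,0.1],0.003,100],[[0.2,0,0.1],0.003,140],[[0.2,0,0.1],0.003,140]]'

```text
clock: 2.7
tcp_pos: [0.4769, -0.1246, 0.0193]
orientation: [-0.001, 0.712, 0.702, -0.001]
wrist_force: [0.7, -1.1, 7.3]
finger_gap: 0.063
```

```bash
python3 st.py
```

```text
t 2.7 tcp [ 0.4769 -0.1246  0.0193] xyaw 1.5563 zaxis [-0.003 -0.    -1.   ] F [ 0.65 -1.07  7.33] M [-0.07  0.2  -0.03] gap 0.063 j [-0.42  0.33 -0.49  0.75 -0.    1.17]
```

Emit:
step_arm --series '[[[0,0,1.5],0,140],[[0,0,4],0,140],[[0,0,7],0,140],[[-0.3,3,8],0,140],[[-0.7,8,8],0,140]]'

```text
clock: 3.32
tcp_pos: [0.4715, -0.045, 0.1016]
orientation: [0.001, 0.713, 0.701, -0.0]
wrist_force: [0.7, 0.7, -2.5]
finger_gap: 0.0627
```

Run:
```python
from st import *
st(); snap('scene','s2'); snap('top','t2')
```

```text
t 3.33 tcp [ 0.4715 -0.045   0.1016] xyaw 1.5535 zaxis [ 0.001 -0.001 -1.   ] F [ 0.69  0.72 -2.55] M [ 0.02 -0.09  0.05] gap 0.0627 j [-0.26  0.2  -0.44  0.93 -0.    1.32]
```

View pics/s2.png

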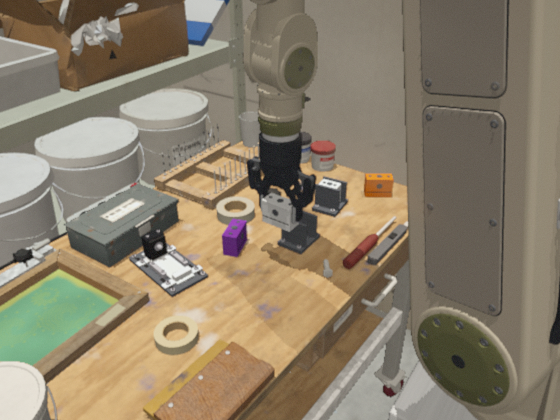

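View pics/t2.png

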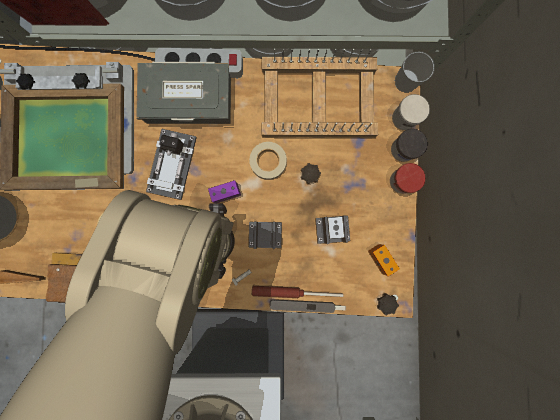

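The top and scene views show cradle A empty and the block held level under the gripper at scene (278,210). I'm carrying it to the free bench.

Emit:
step_arm --series '[[[0,5,0],0,140],[[0,7.5,-1],0,140],[[0,7.5,-4],0,140],[[0,7.5,-7],0,140],[[0,7.5,-8.2],0,140]]'

```text
clock: 4.05
tcp_pos: [0.4674, 0.034, 0.0174]
orientation: [-0.003, 0.711, 0.704, -0.002]
wrist_force: [0.7, -0.4, -3.0]
finger_gap: 0.0632
```

```bash
python3 st.py
```

```text
t 4.05 tcp [0.4674 0.034  0.0174] xyaw 1.5611 zaxis [-0.006  0.002 -1.   ] F [ 0.65 -0.4  -2.97] M [0.   0.04 0.01] gap 0.0632 j [-0.1   0.3  -0.55  0.73  0.    1.48]
```

Emit:
step_arm --series '[[[0.1,-0.1,-0.2],0,140],[[0.1,-0.1,-0.4],0,140],[[0.1,-0.1,-0.6],0,140],[[0.1,-0.1,-0.7],0,140]]'

```text
clock: 4.55
tcp_pos: [0.4689, 0.033, 0.0109]
orientation: [-0.002, 0.711, 0.704, -0.001]
wrist_force: [0.4, -0.3, -2.9]
finger_gap: 0.0634
```

```bash
python3 st.py
```

```text
t 4.55 tcp [0.4689 0.033  0.0109] xyaw 1.561 zaxis [-0.005  0.002 -1.   ] F [ 0.41 -0.34 -2.88] M [ 0.01 -0.07 -0.01] gap 0.0634 j [-0.1   0.31 -0.56  0.71  0.    1.48]
```

Emit:
step_arm --series '[[[0,0,-0.1],0,140],[[0,0,-0.17],0,140],[[0,0,-0.2],0,140]]'

```text
clock: 4.92
tcp_pos: [0.4691, 0.033, 0.0094]
orientation: [-0.002, 0.711, 0.704, -0.001]
wrist_force: [-2.5, 0.1, 6.0]
finger_gap: 0.0628
```

```bash
python3 st.py
```

```text
t 4.92 tcp [0.4691 0.033  0.0094] xyaw 1.5611 zaxis [-0.005  0.001 -1.   ] F [-2.48  0.08  6.01] M [ 0.02  0.35 -0.02] gap 0.0628 j [-0.1   0.31 -0.56  0.71  0.    1.48]
```

Contact on the bench: 6 N up. I'm releasing, with a small rise as the finger tips swing.

Emit:
step_arm --series '[[[0,0,0],0,90],[[0,0,0],0,40],[[0,0,0.1],0,0],[[0,0,0.1],0,0],[[0,0,0.1],0,0]]'

```text
clock: 5.55
tcp_pos: [0.4692, 0.0329, 0.0104]
orientation: [-0.002, 0.711, 0.704, -0.001]
wrist_force: [0.7, -0.6, 1.1]
finger_gap: 0.0853
```

```bash
python3 st.py
```

```text
t 5.55 tcp [0.4692 0.0329 0.0104] xyaw 1.5611 zaxis [-0.004  0.001 -1.   ] F [ 0.68 -0.64  1.11] M [-0.02 -0.    0.02] gap 0.0853 j [-0.1   0.31 -0.56  0.71  0.    1.48]
```

Emit:
step_arm --series '[[[0,0,4],0,0],[[0,0,9],0,0],[[0,0,13],0.18,0],[[0,0,15],0.36,0],[[0,0,15],0.54,0]]'

```text
clock: 6.18
tcp_pos: [0.4706, 0.0328, 0.1626]
orientation: [0.0, 0.495, 0.869, -0.001]
wrist_force: [-0.4, -0.5, 0.2]
finger_gap: 0.0852
```

Emit:
step_arm --series '[[[0,0,0],0.3,0],[[0,0,0],0.5,0],[[0,0,0],0.7,0],[[0,0,0],0.9,0],[[0,0,0],1.06,0]]'

```text
clock: 6.8
tcp_pos: [0.4705, 0.0328, 0.1625]
orientation: [0.0, 0.048, 0.999, -0.001]
wrist_force: [-0.4, -0.7, -0.8]
finger_gap: 0.0854
```

Run:
```python
from st import *
st(); d=snap('wrist','w3'); st();print(proj(d,[.469,.033,.05]))
```

```text
t 6.8 tcp [0.4705 0.0328 0.1625] xyaw 3.0448 zaxis [ 0.001 -0.001 -1.   ] F [-0.36 -0.73 -0.8 ] M [0.01 0.   0.02] gap 0.0854 j [-0.1   0.15 -0.34  1.08 -0.   -0.  ]
t 6.85 tcp [0.4705 0.0328 0.1625] xyaw 3.0503 zaxis [ 0.001 -0.001 -1.   ] F [-0.5   0.35  1.1 ] M [ 0.02 -0.   -0.  ] gap 0.0853 j [-0.1   0.15 -0.34  1.08 -0.   -0.01]
[[276.73085159 202.53734043]]
```

View pics/w3.png

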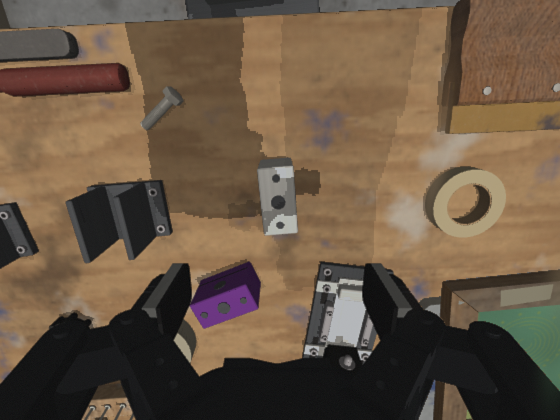

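Run:
```python
from h import *
d=ld('w3');I=d['frame'][:,:,::-1]
cv2.imwrite('pics/cd.png',cv2.resize(I[150:245,230:330],None,fx=6,fy=6,interpolation=cv2.INTER_CUBIC))
```

```text
(no output)
```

View pics/cd.png

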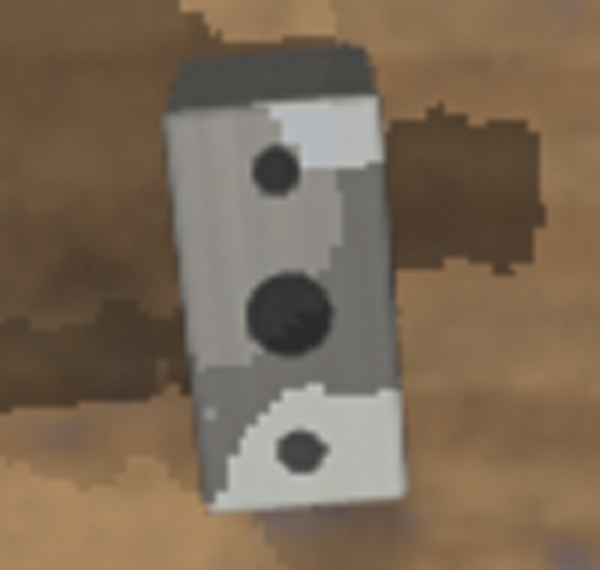

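```bash
python3 - <<'E'
from h import *
d=ld('w3')
for nm,pts in dict(cor=[(165,114),(378,95),(405,495),(210,511)],holes=[(276,170),(302,452)]).items():
    p=ray(d,np.array(pts)/6+[229.6,149.6],0.05);print(nm,p.round(4),p.mean(0).round(4))
    v=p[-1]-p[0]; print(np.linalg.norm(v),np.arctan2(v[1],v[0]))
    if nm=='cor': v=p[2]-p[1];print(np.linalg.norm(v),np.arctan2(v[1],v[0]))
d=ld('w1');
E
python3 st.py
```

```text
cor [[0.4367 0.019  0.05  ]
 [0.4369 0.0499 0.05  ]
 [0.4994 0.0491 0.05  ]
 [0.4992 0.0187 0.05  ]] [0.4681 0.0342 0.05  ]
0.062498388507973304 -0.005410039477390582
0.06251735546806511 -0.013645121130492963
holes [[0.4465 0.0342 0.05  ]
 [0.4908 0.0338 0.05  ]] [0.4686 0.034  0.05  ]
0.044327294579721344 -0.008006562531050641
t 6.85 tcp [0.4705 0.0328 0.1625] xyaw 3.0503 zaxis [ 0.001 -0.001 -1.   ] F [-0.5   0.35  1.1 ] M [ 0.02 -0.   -0.  ] gap 0.0853 j [-0.1   0.15 -0.34  1.08 -0.   -0.01]
```

Emit:
step_arm --series '[[[-0.15,0.1,-4],0.082,0],[[-0.15,0.1,-9],0.082,0],[[-0.1,0.1,-13],0.082,0],[[-0.1,0.1,-14.8],0.082,0],[[-0.1,0.1,-14.8],0.082,0]]'

```text
clock: 7.48
tcp_pos: [0.4679, 0.034, 0.0131]
orientation: [-0.001, 0.006, 1.0, -0.0]
wrist_force: [-0.4, 0.1, 0.8]
finger_gap: 0.0855
```

```bash
python3 st.py
```

```text
t 7.47 tcp [0.4679 0.034  0.0131] xyaw 3.1302 zaxis [-0.003 -0.001 -1.   ] F [-0.4   0.15  0.85] M [ 0.   -0.    0.01] gap 0.0855 j [-0.1   0.3  -0.56  0.71 -0.   -0.09]
```

Emit:
step_arm --series '[[[0.1,0,0.1],0.002,80],[[0.1,0,0.1],0.002,130],[[0.1,0,0.1],0.002,160],[[0.1,0,0.1],0.002,210],[[0.1,0,0.1],0.002,210]]' --newtons 90

```text
clock: 8.1
tcp_pos: [0.4698, 0.0339, 0.0152]
orientation: [-0.0, 0.005, 1.0, -0.0]
wrist_force: [-0.9, -0.2, 5.8]
finger_gap: 0.0309
```

```bash
python3 st.py
```

```text
t 8.1 tcp [0.4698 0.0339 0.0152] xyaw 3.132 zaxis [-0.001 -0.001 -1.   ] F [-0.88 -0.25  5.82] M [-0.02  0.18  0.01] gap 0.0309 j [-0.1   0.3  -0.55  0.72 -0.   -0.09]
```

Run:
```python
from h import *
d=ld('top0')
O=np.array([.637,.0974]);y=-.22;e=np.array([np.cos(y),np.sin(y)]);n=np.array([-e[1],e[0]])
def nx(px,z):
    p=ray(d,np.array(px)/7+[134.6,124.6],z)[:,:2]-O; return np.c_[p@e,p@n].round(4)
print('stop front/rear', nx([(170,388),(270,408),(150,430),(262,450)],.024))
print('housing top corners',nx([(197,68),(335,100)],.062),nx([(178,145),(300,185)],.062))
print('pin tip?',nx([(235,205)],.042))
# draw prediction for s grid
I=cv2.resize(d['frame'][:,:,::-1][125:205,135:205],None,fx=7,fy=7,interpolation=cv2.INTER_CUBIC)
def L(P,c):
    P=np.array(P);W=np.c_[O+P[:,:1]*e+P[:,1:2]*n,P[:,2]];q=(proj(d,W)-[134.6,124.6])*7
    cv2.polylines(I,[q.astype(np.int32)],True,c,1)
L([(-.071,-.042,.008),(.083,-.042,.008),(.083,.042,.008),(-.071,.042,.008)],(0,255,0))
for sg in(-1,1): L([(-.025,sg*.02,.02),(.025,sg*.02,.02),(.025,sg*.029,.02),(-.025,sg*.029,.02)],(0,255,255))
s=0
L([(s-.048,-.019,.024),(s-.034,-.019,.024),(s-.034,.019,.024),(s-.048,.019,.024)],(0,0,255))
L([(s+.034,-.02,.062),(s+.064,-.02,.062),(s+.064,.02,.062),(s+.034,.02,.062)],(255,0,0))
cv2.imwrite('pics/ov.png',I)
```

```text
stop front/rear [[-0.0392  0.0136]
 [-0.0385 -0.0199]
 [-0.0541  0.0167]
 [-0.0525 -0.0206]]
housing top corners [[ 0.0593  0.017 ]
 [ 0.059  -0.0278]] [[ 0.0341  0.017 ]
 [ 0.0302 -0.0234]]
pin tip? [[0.0221 0.0014]]
```

View pics/ov.png

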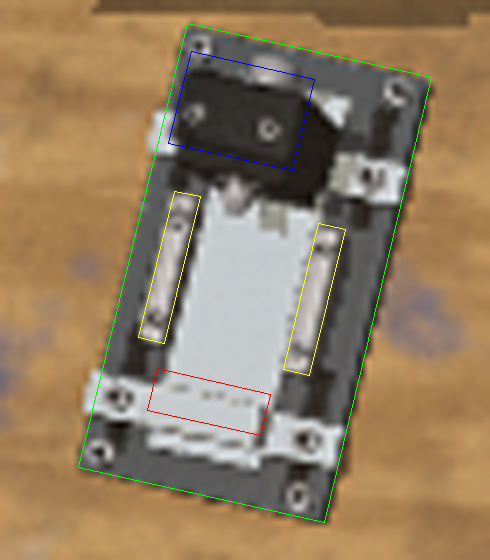

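Emit:
step_arm --series '[[[0,0,2],0,210],[[0,0,6],0,210],[[1,0.5,10],0,210],[[3,1,12],-0.1,210],[[3,2,12],-0.21,210]]'

```text
clock: 8.72
tcp_pos: [0.5026, 0.0537, 0.1374]
orientation: [0.002, 0.112, 0.994, -0.0]
wrist_force: [0.0, 0.2, -3.6]
finger_gap: 0.0308
```

```bash
python3 st.py
```

```text
t 8.72 tcp [0.5026 0.0537 0.1374] xyaw 2.9177 zaxis [ 0.005 -0.001 -1.   ] F [ 0.02  0.21 -3.59] M [ 0.02  0.05 -0.  ] gap 0.0308 j [-0.05  0.23 -0.31  1.03 -0.    0.17]
```

Run:
```python
from h import *
d=ld('w3')
O=np.array([.637,.0974]);y=-.22;e=np.array([np.cos(y),np.sin(y)]);n=np.array([-e[1],e[0]])
x0,y0,k=280,240,6
I=cv2.resize(d['frame'][:,:,::-1][y0:y0+130,x0:x0+130],None,fx=k,fy=k,interpolation=cv2.INTER_CUBIC)
I=I[:600]
def L(P,c):
    P=np.array(P);W=np.c_[O+P[:,:1]*e+P[:,1:2]*n,P[:,2]];q=(proj(d,W)-[x0-.4,y0-.4])*k
    cv2.polylines(I,[q.astype(np.int32)],True,c,1)
L([(-.071,-.042,.008),(.083,-.042,.008),(.083,.042,.008),(-.071,.042,.008)],(0,255,0))
for sg in(-1,1): L([(-.025,sg*.02,.02),(.025,sg*.02,.02),(.025,sg*.029,.02),(-.025,sg*.029,.02)],(0,255,255))
s=-.0045
L([(s-.048,-.019,.024),(s-.034,-.019,.024),(s-.034,.019,.024),(s-.048,.019,.024)],(0,0,255))
cv2.imwrite('pics/ov3.png',I)
```

```text
(no output)
```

View pics/ov3.png

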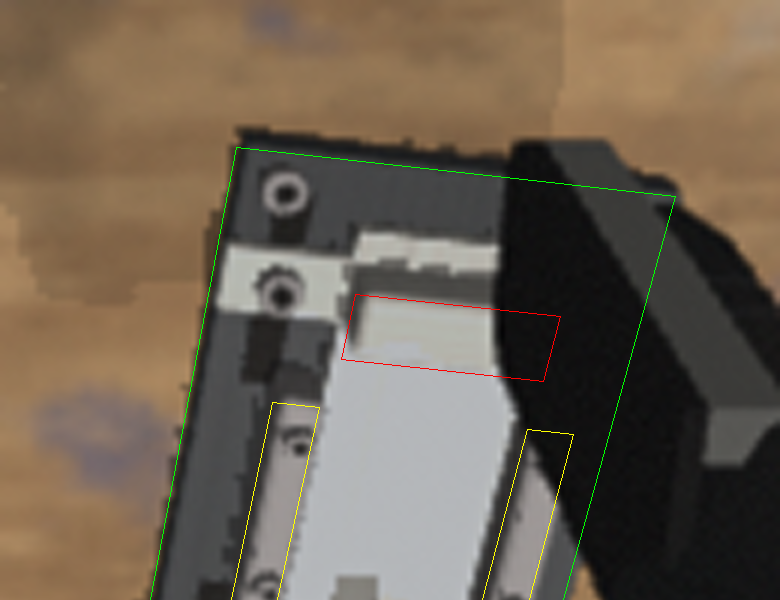

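The crop of the wrist view shows the nest where predicted. The stop's front edge is at about crop (440,370), so the carriage shift is about -4.5 mm.

Emit:
step_arm --series '[[[5,2.5,0],0.004,210],[[10.8,4.9,0],0.004,210],[[10.8,4.9,-2],0.004,210],[[10.8,4.9,-5],0.004,210],[[10.8,4.9,-7],0.004,210]]'

```text
clock: 9.35
tcp_pos: [0.6094, 0.1029, 0.0653]
orientation: [0.001, 0.11, 0.994, -0.001]
wrist_force: [0.2, -0.5, -2.0]
finger_gap: 0.0309
```

```bash
cat >> st.py <<'E'
O=np.array([.637,.0974]);Y=-.22;e=np.array([np.cos(Y),np.sin(Y)]);n=np.array([-e[1],e[0]])
def nn():
    s=st();p=s['tcp_pos'][:2]-O;F=s['wrist_force'][:2]
    print('nest x,y mm',(p@e*1000).round(2),(p@n*1000).round(2),'Fx,Fy',(F@e).round(2),(F@n).round(2),'cm per mm along x',(e/10).round(4))
E
python3 -c "
from st import *
nn();snap('scene','s4')
d=ld('s4');I=d['frame'][:,:,::-1];print(proj(d,[.637,.0974,.03]))
cv2.imwrite('pics/cs4.png',cv2.resize(I[190:310,100:260],None,fx=5,fy=5,interpolation=cv2.INTER_CUBIC))"
```

```text
t 9.35 tcp [0.6094 0.1029 0.0653] xyaw 2.9219 zaxis [ 0.002 -0.001 -1.   ] F [ 0.21 -0.53 -1.95] M [0.01 0.05 0.01] gap 0.0309 j [ 0.04  0.49 -0.11  0.97 -0.    0.26]
nest x,y mm -28.14 -0.68 Fx,Fy 0.32 -0.47 cm per mm along x [ 0.0976 -0.0218]
[[167.96328573 257.8251567 ]]
```

View pics/cs4.png

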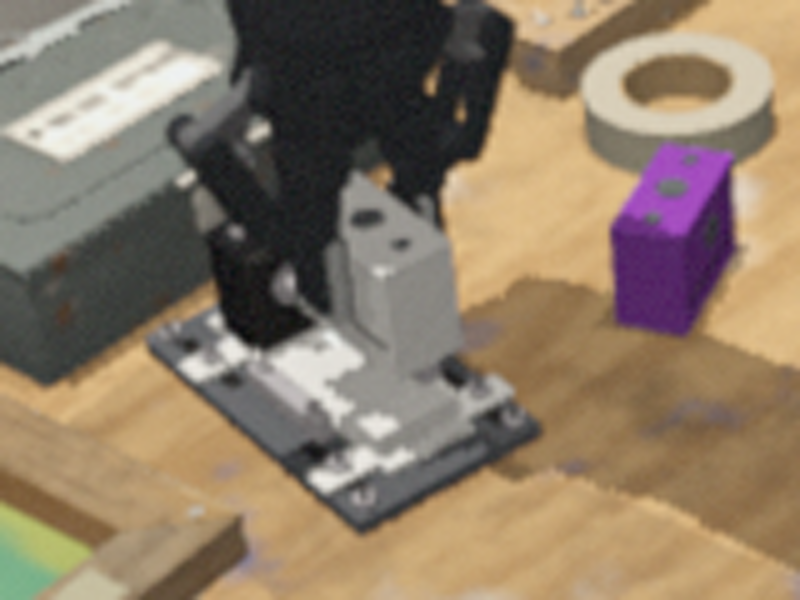

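The scene crop shows the block upright and held above the stop. The pin (290,285) and the black switch are ahead of it. I'm lowering to just above stop height.

Emit:
step_arm --series '[[[0,0.06,-0.8],0,210],[[0,0.06,-1.6],0,210],[[0,0.06,-2.2],0,210],[[0,0.06,-2.3],0,210]]'

```text
clock: 9.9
tcp_pos: [0.6078, 0.1033, 0.0397]
orientation: [-0.001, 0.11, 0.994, -0.001]
wrist_force: [-0.6, 0.6, -2.2]
finger_gap: 0.0311
```

```bash
python3 -c "
from st import *
nn()"
```

```text
t 9.9 tcp [0.6078 0.1033 0.0397] xyaw 2.9216 zaxis [-0.002 -0.001 -1.   ] F [-0.6   0.63 -2.17] M [-0.03  0.01 -0.01] gap 0.0311 j [ 0.04  0.51 -0.14  0.92 -0.    0.26]
nest x,y mm -29.76 -0.63 Fx,Fy -0.72 0.49 cm per mm along x [ 0.0976 -0.0218]
```

Emit:
step_arm --series '[[[0,0.05,0.3],0,210],[[0.4,-0.05,0.3],0,210],[[0.8,-0.13,0.3],0,210],[[1.1,-0.2,0.3],0,210],[[1.1,-0.2,0.3],0,210]]'

```text
clock: 10.52
tcp_pos: [0.6192, 0.1011, 0.0426]
orientation: [-0.001, 0.11, 0.994, -0.001]
wrist_force: [1.0, 0.2, -2.5]
finger_gap: 0.0308
```

```bash
python3 -c "
from st import *
nn()"
```

```text
t 10.53 tcp [0.6192 0.1011 0.0426] xyaw 2.9214 zaxis [-0.002 -0.001 -1.   ] F [ 1.03  0.18 -2.49] M [0.   0.01 0.01] gap 0.0308 j [ 0.03  0.53 -0.11  0.94 -0.    0.25]
nest x,y mm -18.2 -0.23 Fx,Fy 0.97 0.4 cm per mm along x [ 0.0976 -0.0218]
```

Emit:
step_arm --series '[[[0.2,-0.04,0],0,210],[[0.4,-0.09,0],0,210],[[0.6,-0.13,0],0,210],[[0.78,-0.17,0],0,210],[[0.78,-0.17,0],0,210]]'

```text
clock: 11.15
tcp_pos: [0.6266, 0.0995, 0.0425]
orientation: [-0.001, 0.11, 0.994, -0.001]
wrist_force: [-1.2, -0.0, -1.4]
finger_gap: 0.0313
```

```bash
python3 -c "
from st import *
nn()"
```

```text
t 11.15 tcp [0.6266 0.0995 0.0425] xyaw 2.9215 zaxis [-0.003 -0.001 -1.   ] F [-1.24 -0.03 -1.38] M [ 0.06  0.36 -0.01] gap 0.0313 j [ 0.03  0.54 -0.09  0.95 -0.    0.25]
nest x,y mm -10.62 -0.2 Fx,Fy -1.2 -0.29 cm per mm along x [ 0.0976 -0.0218]
```

Emit:
step_arm --series '[[[0.1,-0.02,0],0,210],[[0.2,-0.04,0],0,210],[[0.3,-0.07,0],0,210],[[0.4,-0.09,0],0,210],[[0.4,-0.09,0],0,210]]'

```text
clock: 11.78
tcp_pos: [0.6305, 0.0987, 0.0424]
orientation: [-0.001, 0.11, 0.994, -0.001]
wrist_force: [-3.2, 0.5, -1.0]
finger_gap: 0.0308
```

```bash
python3 -c "
from st import *
nn()"
```

```text
t 11.78 tcp [0.6305 0.0987 0.0424] xyaw 2.9215 zaxis [-0.003 -0.001 -1.   ] F [-3.23  0.52 -1.  ] M [0.14 0.55 0.03] gap 0.0308 j [ 0.03  0.55 -0.08  0.95 -0.    0.25]
nest x,y mm -6.64 -0.2 Fx,Fy -3.26 -0.2 cm per mm along x [ 0.0976 -0.0218]
```

Emit:
step_arm --series '[[[0.1,-0.02,0],0,210],[[0.2,-0.04,0],0,210],[[0.3,-0.07,0],0,210],[[0.3,-0.07,0],0,210]]'

```text
clock: 12.28
tcp_pos: [0.6334, 0.098, 0.0424]
orientation: [-0.002, 0.11, 0.994, -0.001]
wrist_force: [-4.1, 0.7, -0.0]
finger_gap: 0.0312
```

```bash
python3 -c "
from st import *
nn()"
```

```text
t 12.28 tcp [0.6334 0.098  0.0424] xyaw 2.9215 zaxis [-0.003 -0.001 -1.   ] F [-4.06  0.74 -0.04] M [ 0.15  0.65 -0.02] gap 0.0312 j [ 0.03  0.55 -0.07  0.96 -0.    0.25]
nest x,y mm -3.62 -0.24 Fx,Fy -4.12 -0.17 cm per mm along x [ 0.0976 -0.0218]
```

Emit:
step_arm --series '[[[0.05,-0.01,0],0,210],[[0.1,-0.02,0],0,210],[[0.1,-0.02,0],0,210]]'

```text
clock: 12.65
tcp_pos: [0.6344, 0.0978, 0.0424]
orientation: [-0.002, 0.11, 0.994, -0.001]
wrist_force: [-3.5, 1.4, 0.2]
finger_gap: 0.0311
```

```bash
python3 -c "
from st import *
nn()"
```

```text
t 12.65 tcp [0.6344 0.0978 0.0424] xyaw 2.9215 zaxis [-0.003 -0.001 -1.   ] F [-3.54  1.42  0.18] M [ 0.19  0.68 -0.02] gap 0.0311 j [ 0.03  0.55 -0.06  0.96 -0.    0.25]
nest x,y mm -2.63 -0.21 Fx,Fy -3.76 0.61 cm per mm along x [ 0.0976 -0.0218]
```

Emit:
step_arm --series '[[[0.05,-0.01,0],0,210],[[0.1,-0.02,0],0,210],[[0.1,-0.02,0],0,210]]'

```text
clock: 13.02
tcp_pos: [0.6352, 0.0976, 0.0423]
orientation: [-0.002, 0.11, 0.994, -0.001]
wrist_force: [-6.0, 0.3, -0.2]
finger_gap: 0.0308
```

```bash
python3 -c "
from st import *
nn()"
```

```text
t 13.03 tcp [0.6352 0.0976 0.0423] xyaw 2.9216 zaxis [-0.004 -0.001 -1.   ] F [-5.99  0.27 -0.19] M [0.19 0.86 0.03] gap 0.0308 j [ 0.03  0.55 -0.06  0.96 -0.    0.25]
nest x,y mm -1.85 -0.2 Fx,Fy -5.9 -1.04 cm per mm along x [ 0.0976 -0.0218]
```

Emit:
step_arm --series '[[[0.05,-0.01,0],0,210],[[0.08,-0.02,0],0,210],[[0.08,-0.02,0],0,210]]'

```text
clock: 13.4
tcp_pos: [0.6353, 0.0976, 0.0422]
orientation: [-0.003, 0.11, 0.994, -0.001]
wrist_force: [-5.5, 1.7, 0.5]
finger_gap: 0.0308
```

```bash
python3 -c "
from st import *
nn()"
```

```text
t 13.4 tcp [0.6353 0.0976 0.0422] xyaw 2.9217 zaxis [-0.005 -0.001 -1.   ] F [-5.5  1.7  0.5] M [ 0.25  1.02 -0.01] gap 0.0308 j [ 0.03  0.56 -0.06  0.96 -0.    0.25]
nest x,y mm -1.72 -0.22 Fx,Fy -5.74 0.46 cm per mm along x [ 0.0976 -0.0218]
```

The buffer is felt at nest x about -1.9 mm: the force rises and the travel stops. I'm backing off about 1.7 mm, then lowering slowly.

Emit:
step_arm --series '[[[-0.15,0.03,0],0,210],[[-0.15,0.03,-0.1],0,210],[[-0.15,0.03,-0.2],0,210],[[-0.15,0.03,-0.2],0,210]]'

```text
clock: 13.9
tcp_pos: [0.6337, 0.0979, 0.0399]
orientation: [-0.003, 0.11, 0.994, -0.001]
wrist_force: [-3.9, 1.7, -1.0]
finger_gap: 0.031
```

```bash
python3 -c "
from st import *
nn()"
```

```text
t 13.9 tcp [0.6337 0.0979 0.0399] xyaw 2.9217 zaxis [-0.005 -0.001 -1.   ] F [-3.87  1.69 -0.99] M [0.24 0.68 0.  ] gap 0.031 j [ 0.03  0.56 -0.07  0.95 -0.    0.25]
nest x,y mm -3.3 -0.26 Fx,Fy -4.14 0.8 cm per mm along x [ 0.0976 -0.0218]
```

Emit:
step_arm --series '[[[0,0,-0.2],0,210],[[0,0,-0.4],0,210],[[0,0,-0.6],0,210],[[0,0,-0.8],0,210],[[0,0,-0.8],0,210]]'

```text
clock: 14.52
tcp_pos: [0.6332, 0.0979, 0.0313]
orientation: [-0.003, 0.11, 0.994, -0.001]
wrist_force: [-3.6, 1.4, -3.1]
finger_gap: 0.0307
```

```bash
python3 -c "
from st import *
nn()"
```

```text
t 14.53 tcp [0.6332 0.0979 0.0313] xyaw 2.9217 zaxis [-0.007 -0.001 -1.   ] F [-3.59  1.42 -3.06] M [ 0.26  0.66 -0.1 ] gap 0.0307 j [ 0.03  0.56 -0.08  0.94 -0.    0.25]
nest x,y mm -3.79 -0.33 Fx,Fy -3.81 0.6 cm per mm along x [ 0.0976 -0.0218]
```

Emit:
step_arm --series '[[[0,0,-0.1],0,210],[[0,0,-0.2],0,210],[[0,0,-0.3],0,210],[[0,0,-0.36],0,210],[[0,0,-0.36],0,210]]'

```text
clock: 15.15
tcp_pos: [0.6331, 0.0979, 0.0276]
orientation: [-0.003, 0.11, 0.994, -0.001]
wrist_force: [-3.1, 0.8, -0.9]
finger_gap: 0.0312
```

```bash
python3 -c "
from st import *
nn()"
```

```text
t 15.15 tcp [0.6331 0.0979 0.0276] xyaw 2.9217 zaxis [-0.007 -0.    -1.   ] F [-3.1   0.76 -0.94] M [0.18 0.6  0.03] gap 0.0312 j [ 0.03  0.57 -0.08  0.93 -0.    0.25]
nest x,y mm -3.91 -0.33 Fx,Fy -3.19 0.06 cm per mm along x [ 0.0976 -0.0218]
```

Emit:
step_arm --series '[[[0,0,-0.05],0,210],[[0,0,-0.1],0,210],[[0,0,-0.12],0,210]]'

```text
clock: 15.52
tcp_pos: [0.6331, 0.098, 0.0273]
orientation: [-0.003, 0.11, 0.994, -0.001]
wrist_force: [-6.7, 0.5, 6.5]
finger_gap: 0.0307
```

```bash
python3 -c "
from st import *
nn();d=snap('scene','s5');I=d['frame'][:,:,::-1]
cv2.imwrite('pics/cs5.png',cv2.resize(I[200:300,110:235],None,fx=6,fy=6,interpolation=cv2.INTER_CUBIC))"
```

```text
t 15.53 tcp [0.6331 0.098  0.0273] xyaw 2.9218 zaxis [-0.006 -0.001 -1.   ] F [-6.7   0.45  6.47] M [0.11 1.05 0.06] gap 0.0307 j [ 0.03  0.57 -0.08  0.93 -0.    0.25]
nest x,y mm -3.9 -0.29 Fx,Fy -6.64 -1.02 cm per mm along x [ 0.0976 -0.0218]
```

View pics/cs5.png

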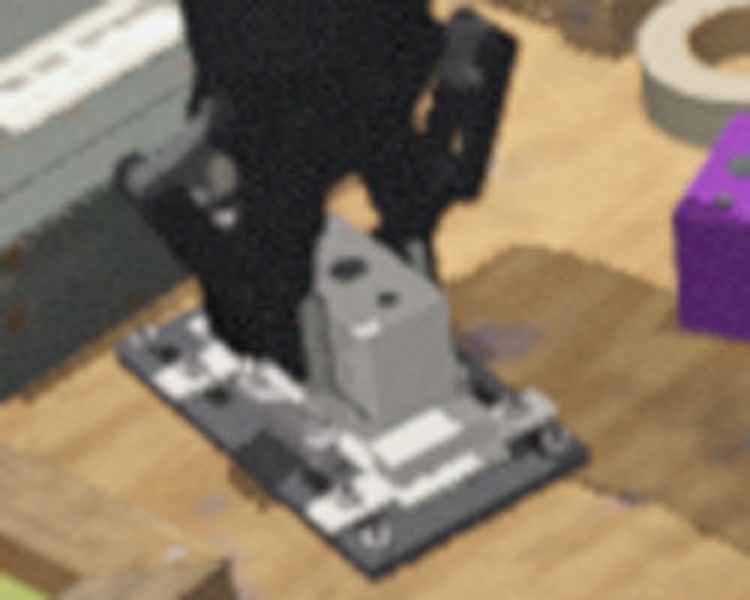

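Emit:
step_arm --series '[[[0,0,0.02],0,170],[[0,0,0.02],0,140],[[0,0,0.02],0,110],[[0,0,0.02],0,80],[[0,0,0.02],0,80]]'

```text
clock: 16.2
tcp_pos: [0.6335, 0.0979, 0.0277]
orientation: [-0.003, 0.11, 0.994, -0.001]
wrist_force: [0.5, 0.2, 0.1]
finger_gap: 0.0586
```

```bash
python3 -c "
from st import *
nn()"
```

```text
t 16.2 tcp [0.6335 0.0979 0.0277] xyaw 2.9216 zaxis [-0.006 -0.001 -1.   ] F [0.51 0.16 0.07] M [-0.   -0.04 -0.01] gap 0.0586 j [ 0.03  0.57 -0.08  0.93 -0.    0.25]
nest x,y mm -3.5 -0.31 Fx,Fy 0.46 0.27 cm per mm along x [ 0.0976 -0.0218]
```

Free of contact. I'm rising straight up.

Emit:
step_arm --series '[[[0,0,2],0,80],[[0,0,5],0,80],[[0,0,10],0,80],[[0,0,15],0,80],[[-3,-6,18],0,80]]'

```text
clock: 16.82
tcp_pos: [0.6105, 0.0485, 0.2064]
orientation: [0.0, 0.107, 0.994, -0.0]
wrist_force: [-0.3, -1.4, -0.4]
finger_gap: 0.0584
```

Emit:
step_arm --series '[[[-8,-15,2],0,80],[[-12,-20,2],0,80],[[-16,-25,2],0,80],[[-16,-25,2],0,80],[[-16,-25,2],0,80]]'

```text
clock: 17.45
tcp_pos: [0.4491, -0.2034, 0.2269]
orientation: [0.001, 0.108, 0.994, -0.001]
wrist_force: [0.1, 0.1, -0.6]
finger_gap: 0.0588
```

```bash
python3 -c "
from st import *
nn();d=snap('scene','s6');I=d['frame'][:,:,::-1]
a=cv2.resize(I[200:300,110:235],(500,400),interpolation=cv2.INTER_CUBIC)
d=snap('top','t6');I=d['frame'][:,:,::-1]
b=cv2.resize(I[125:205,130:210],(400,400),interpolation=cv2.INTER_CUBIC)[:,:300]
cv2.imwrite('pics/c6.png',np.hstack([a,b]))"
```

```text
t 17.45 tcp [ 0.4491 -0.2034  0.2269] xyaw 2.9251 zaxis [ 0.001 -0.001 -1.   ] F [ 0.11  0.11 -0.6 ] M [-0.   -0.09  0.01] gap 0.0588 j [-0.59  0.15 -0.17  1.24 -0.   -0.37]
nest x,y mm -117.74 -334.52 Fx,Fy 0.09 0.13 cm per mm along x [ 0.0976 -0.0218]
```

View pics/c6.png

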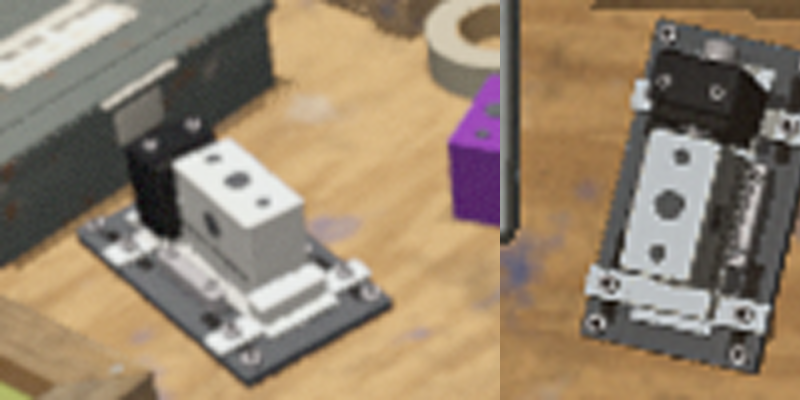

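View pics/t6.png

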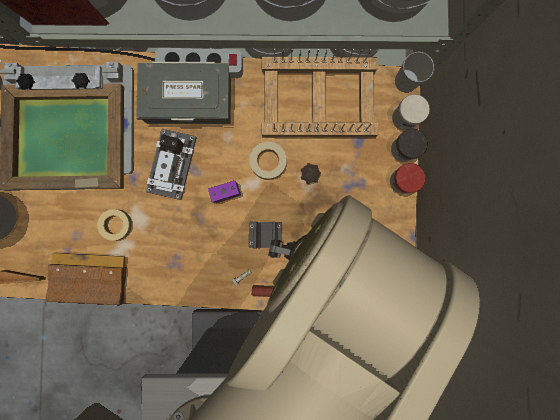

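The crop shows the block flat between stop and switch. One numeric check: overlay the expected outline.

```bash
python3 -c "
from st import *
out=[]
for f,(x0,y0) in dict(s6=(130,215),t6=(140,128)).items():
    d=ld(f);k=6;I=cv2.resize(d['frame'][:,:,::-1][y0:y0+72,x0:x0+65],None,fx=k,fy=k,interpolation=cv2.INTER_CUBIC)
    c=-.0065
    for z in(.012,.062):
        P=np.array([(c-.032,-.016),(c+.032,-.016),(c+.032,.016),(c-.032,.016)]);W=np.c_[O+P[:,:1]*e+P[:,1:]*n,np.full(4,z)]
        q=(proj(d,W)-[x0-.4,y0-.4])*k;cv2.polylines(I,[q.astype(np.int32)],True,(0,0,255) if z>.03 else (0,255,0),1)
    out.append(I)
cv2.imwrite('pics/ov6.png',np.hstack(out))"
```

```text
(no output)
```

View pics/ov6.png

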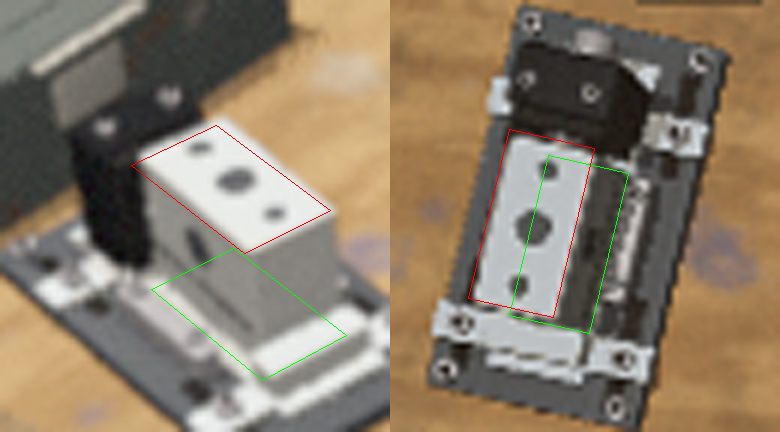

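```bash
python3 -c "
from st import *
print(env.hand_in()); st()"
```

```text
the job is handed in; nothing more can be done
None
the job is handed in; nothing more can be done
```

The longer block is in the checking nest behind the end stop, and I handed the job in at about 17.5 s. `hand_in()` gives no verdict.

- **First grasp:** I took the long block (top view pixel 265,235) by its ends, lifted it out of its cradle and stood it upright on the bare bench. I felt about 6 N of bench contact, then released it fully.
- **Second grasp:** I took it again by its broad sides.
- **Pin and buffer:** The pin force rose to about 4 N. I stopped at about 6 N, when the buffer was felt at the place the pictures predicted, which is far below ramming force.
- **Placing:** I backed off about 1.6 mm and lowered the block behind the stop. It touched the bed at the expected height (TCP 0.0273 m, predicted 0.0272 m). After letting go, the wrist force was about 0.5 N, so the gripper was clear.

**Last checks:**
- The scene and top views show the block flat between stop and switch, and between the rails.
- The expected outline, drawn for the block resting against the stop, fits to 1–2 pixels, about the calibration error.
- The pin itself is hidden behind the block, so that it is held in is inferred from the block's position, not seen.
- The arm hid the short block in the final top view. I never touched or went near it, and it was in its cradle in the earlier views.

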